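# Bring the ceramic pot round to the front of the vanity carousel

### The arm

A 6-joint arm with a two-finger parallel gripper is mounted at the origin on the work surface. World frame = base frame: x ahead of the robot, y to its left, z up, the work surface at z = 0. Lengths are in m, angles in rad, forces in N, time in s.
With the tool pointing down it reaches from about 0.375 to 0.9 m from the base axis. Payload 3.1 kg.
Tool frame: the origin (TCP) lies at the very end of the fingers, on their centre line; the grasp point (between the pads) lies 19 mm behind it (manip.pinch_z is the distance from the TCP to the grasp point, in m); z points along the fingers, y is the direction in which the jaws open and shut (so a half turn about z gives the same grasp; the last joint's range is limited). The gripper opens to 85 mm and grips with 20 to 120 N. Pads are 22 mm wide; open, the fingers measure 114 mm over their backs; the gripper's body (76 mm by 85 mm) begins 54 mm behind the grasp point. The pads swing forward as they close: fully open they stand 13 mm farther back than shut.
Start: joints at [1.079, 0.527, 1.433, -0, 1.181, -0.178], TCP at [0.193, 0.594, 0.231] pointing down, gripper open.
Joint ranges: [-3.08, 3.08], [-0.75, 2.2], [0.22, 2.44], [-1.43, 4.57], [0, 2.65], [-2.85, 2.85]. Speed limits (rad/s): [2.79, 2.79, 3.14, 3.14, 3.14, 3.14].

### API

Orientations are given as a unit quaternion [x, y, z, w].
In Python, from station import manip gives the robot as it stands.
- The arm moves only by the tool drive_tool, never from a script. Its argument "increments" is a list of rows, each a list of 7 numbers: the closure in counts, from 0 (fully open) to 255 (shut), then the shift along the tool's x, y, z in cm, then the turn, a rotation vector about the tool's x, y, z in rad. A call has 1 to 20 rows; each row is the pose to reach, as a shift and turn from the pose commanded when the call began, along the tool's axes at that moment; what a row does not reach only later rows make up. A row lasts 1/10 s, in which the tool goes at most 50 mm and 8.59 degrees, less where a joint would pass 70% of its speed; a pose out of reach is approached as far as the arm can. A call with a gripper value outside its range is refused whole. The fingers move at their own pace and stop on an object; "force" is the grip in N (left out, the last holds). Time passes only in rows, so rows that repeat a pose let the fingers close. It gives the time, the measured TCP pose, the force and the opening at its end, in the units of the state.
- manip.sense(): the state, without advancing time (a new reading comes with each control period).
- manip.snapshot(name): name is "side" or "top"; returns the picture (384x512x3 uint8, red, green, blue); there is no depth.
- manip.camera_model(name): a dict with "mtx" (3x3 intrinsics, pixels), "cam_to_world" (4x4, takes a point from camera to world coordinates). Camera axes: x right, y down, z forward; pixel columns grow to the right and rows downward; lengths in m; the calibration is good to about 2 mm. A picture is of the moment at which its call begins. camera_model takes no time and is no camera call.
- manip.sign_off(): hands the job in, once; it reports no verdict.
The state is a dict: "t": time; "q": joint angles; "qd": joint speeds; "tau": joint torques, N m; "tcp_pos": TCP position; "tool_rot": TCP orientation; "force": force on the tool from outside, world axes, zero at the start; "ft_torque": the same for the moment, N m; "finger_gap": opening from 0.0 (shut) to 1.0 (fully open).
Only numpy, scipy, OpenCV 4.12 (cv2) and the standard library are available. Lean on these libraries where they do the work, as an engineer would, in place of code of your own. Each camera call takes 0.05 s, during which the arm holds its last target. There are 200 camera calls.

### The job

Turn the round smoked-acrylic carousel by its upright steel finger post, a quarter turn in the right direction, so that the compartment with the white lidded pot comes to the front, over the steel pointer of the stand, and the deck rests in its click stop there. Leave the pot and the hair claw clip in their own compartments, neither lifted out nor knocked over, and let go of the post.

Things in the scene. Friction and masses are not known exactly. Their poses are not given: they have to be found in the camera images.
- stand: Fixed foot of the carousel. Origin on the turning axis at the granite (z 0). Its -x axis is the front, roughly towards the robot: a steel pointer bar, 22 mm wide, sticks out there to 165 mm from the axis. Yaw varies. On it turns a smoked-acrylic deck, 260 mm diameter, floor at z 22 mm, rim 32 mm, hub (32 mm diameter) 56 mm, four radial fences 44 mm, parting it into four compartments.
- carousel (a joint): Angle q of the deck, rad, positive anticlockwise from above; near 0 at the start, limits +-2.2. Click stops at 0, +1.571, -1.571: a sprung nose draws the deck in from about 5 degrees (further off it is pushed away) and holds against about 2.4 N at the post; elsewhere it turns with 0.3 N and stays. At the start an eyelash curler is in front, pot and clip left and right, either way round.
- post_grip (a point): Point on the axis of the upright steel finger post, 90 mm above the granite: a plain rod, 16 mm diameter, top at 112 mm, fixed on the deck 105 mm from the turning axis. In the stand's frame it stands in the direction (cos q, sin q): at the back at the start. Grasp it from above and carry it round the arc, or push it.
- pot_mid (a point): White ceramic lidded pot, 54 mm diameter, 47 mm high with its lid knob, loose on the deck about 85 mm from the axis, at the +y or -y side of the stand. The point is on its axis, 22 mm above its underside; z is up.
- clip_mid (a point): Tortoiseshell-coloured hair claw clip with a steel spring hinge, 70 x 36 x 30 mm, loose on the deck opposite the pot, about 85 mm from the axis. The point is its middle, 15 mm above its underside; z is up.
Things that resemble listed ones, but are neither listed nor needed, are in the scene too. Of the things that look like the part that bears pot_mid, the largest one is meant.

How it is judged:
By the outcome, as a careful person would: the job done as asked, in the order asked, and still so for the second after the job is handed in, with the robot touching nothing.
It also fails if it takes over 38 s, if anything falls off the work surface, if the arm or the gripper's body presses on something with over 40 N, if the wrist force passes 120 N, or if a joint passes its speed limit or range.

## Working session

There is one attempt and no reset: what is moved stays moved. The work goes in short steps, Python scripts to look and compute and a tool call to move; the robot and the scene stay as the last step left them, time stands still between calls to the robot, and variables do not carry over. Pictures are saved under pics/ and viewed, about 8 in all and at most 12, crops included, and the job is handed in when it is done.

Besides the shell and the picture viewer there is one more tool, called as name(argument=value, ...), one argument or row to a line, values as JSON. drive_tool: Moves the arm, as the interface text tells. Its arguments: {"type":"object","properties":{"increments":{"type":"array","items":{"type":"array","items":{"type":"number"}}},"force":{"type":"number"}},"required":["increments"]}

```bash
mkdir -p pics; ls
python3 - <<'E'
from station import manip
import cv2,numpy as np
for n in("top","side"):
    cv2.imwrite(f"pics/{n}0.png",cv2.cvtColor(manip.snapshot(n),cv2.COLOR_RGB2BGR))
    c=manip.camera_model(n);print(n,np.round(c["mtx"],1).tolist(),np.round(c["cam_to_world"],4).tolist())
s=manip.sense();print(s)
E
```

```text
pics
top [[390.7, 0.0, 245.9], [0.0, 390.7, 192.5], [0.0, 0.0, 1.0]] [[-0.0211, -0.999, 0.0391, 0.5455], [-0.9987, 0.0192, -0.0478, 0.1237], [0.047, -0.04, -0.9981, 0.8013], [0.0, 0.0, 0.0, 1.0]]
side [[470.1, 0.0, 257.5], [0.0, 470.1, 197.7], [0.0, 0.0, 1.0]] [[-0.9636, -0.1426, 0.2262, 0.3806], [-0.2667, 0.5719, -0.7757, 0.881], [-0.0188, -0.8078, -0.5891, 0.6713], [0.0, 0.0, 0.0, 1.0]]
{'t': 0.1, 'q': array([ 1.07851430e+00,  5.28374872e-01,  1.43372923e+00, -6.09869543e-06,
        1.18139713e+00, -1.78499741e-01]), 'qd': array([ 0.0008725 , -0.00102388, -0.00316311,  0.00028012,  0.000872  ,
        0.00029316]), 'tau': array([-2.95948848e-04, -4.43305063e+01, -1.78586662e+01, -2.85693377e-04,
        3.88385874e-03,  2.51932636e-05]), 'tcp_pos': array([0.19258828, 0.59393852, 0.23044473]), 'tool_rot': array([ 1.56247078e-01,  9.87717541e-01, -9.02049498e-04, -3.11431506e-04]), 'force': array([ 0.29674618, -0.25453364,  0.76319742]), 'ft_torque': array([ 0.00390973,  0.10561632, -0.00077276]), 'finger_gap': 1.0035472147256728}
```

View pics/top0.png

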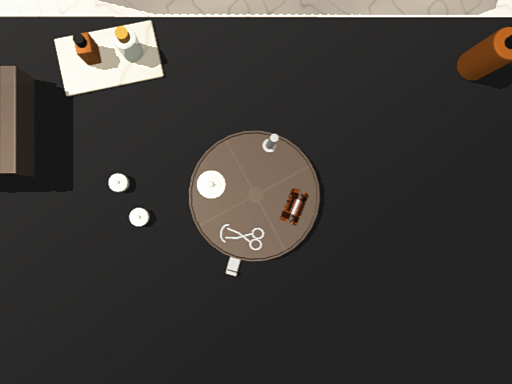

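View pics/side0.png

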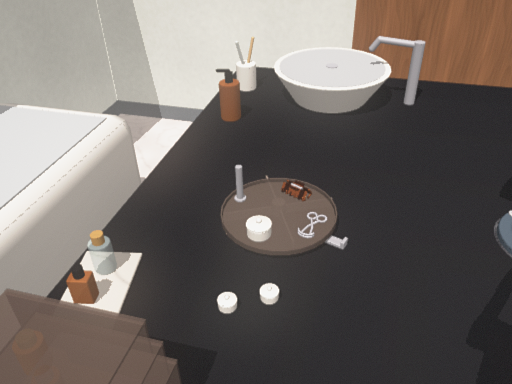

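Top view: the pot candidates are (211,184) on the deck, the largest, and two small jars on the granite at (119,183) and (139,217). The deck pot is the one meant. It lies left (+y) of the stand, the clip is at (295,206), the pointer at (233,267), and the post's top at about (274,138). So the deck must turn anticlockwise, q → +1.571.

```bash
cat > h.py <<'E'
from station import manip
import cv2,numpy as np
def grab(n,f=None):
    im=cv2.cvtColor(manip.snapshot(n),cv2.COLOR_RGB2BGR)
    if f: cv2.imwrite(f"pics/{f}.png",im)
    return im
def ray(n,uv,z):
    c=manip.camera_model(n);T=c["cam_to_world"]
    d=T[:3,:3]@np.linalg.solve(c["mtx"],[uv[0],uv[1],1.]);o=T[:3,3]
    return (o+d*(z-o[2])/d[2])
def px(n,p):
    c=manip.camera_model(n);T=c["cam_to_world"]
    v=c["mtx"]@(T[:3,:3].T@(np.array(p)-T[:3,3]));return v[:2]/v[2]
E
python3 - <<'E'
from h import *
im=cv2.imread("pics/top0.png");hsv=cv2.cvtColor(im,cv2.COLOR_BGR2HSV)
g=im.max(2)
m=((g>45)).astype(np.uint8)*255; m[:120]=0;m[280:]=0;m[:,:180]=0;m[:,330:]=0
cs,_=cv2.findContours(m,0,1)
for c in cs:
    if cv2.contourArea(c)>40: print("blob",cv2.minEnclosingCircle(c),cv2.boundingRect(c),cv2.contourArea(c),cv2.minAreaRect(c)[0])
c=max(cs,key=cv2.contourArea);h=cv2.convexHull(c)
W=np.array([ray("top",p[0],.032)[:2] for p in h]);A=np.c_[2*W,np.ones(len(W))]
s=np.linalg.lstsq(A,(W**2).sum(1),rcond=None)[0];ax=s[:2];print("axis",ax,"R",np.sqrt(s[2]+ax@ax))
w=((hsv[...,2]>150)&(hsv[...,1]<60)).astype(np.uint8)*255;w[:120]=0;w[280:]=0;w[:,:180]=0;w[:,330:]=0
for c in cv2.findContours(w,0,1)[0]:
    if cv2.contourArea(c)>15: print("white",cv2.boundingRect(c),cv2.minAreaRect(c))
a=im[115:215,185:335];b=im[225:285,185:335]
cv2.imwrite("pics/crop0.png",cv2.resize(np.vstack([a,b]),None,fx=3.5,fy=3.5,interpolation=2))
E
```

```text
blob ((251.0, 203.5), 74.80150604248047) (188, 130, 132, 147) 13726.5 (253.70004272460938, 195.39999389648438)
axis [0.56175229 0.07395571] R 0.13486142772102744
white (226, 256, 14, 20) ((232.63461303710938, 265.6730651855469), (10.875518798828125, 17.804275512695312), 15.255118370056152)
white (225, 228, 40, 23) ((244.5, 239.0), (22.0, 39.0), 90.0)
white (220, 224, 10, 19) ((223.32351684570312, 232.2941131591797), (7.48410177230835, 18.65601921081543), 12.528807640075684)
white (291, 199, 9, 16) ((295.060302734375, 206.52584838867188), (3.6765806674957275, 16.150693893432617), 23.198591232299805)
white (196, 170, 30, 29) ((210.5, 184.0), (28.0, 29.0), 90.0)
white (262, 139, 13, 13) ((266.7229309082031, 146.24203491210938), (14.365564346313477, 9.177999496459961), 61.38954162597656)
white (270, 134, 9, 8) ((274.0, 137.5), (7.0, 8.0), 90.0)
```

View pics/crop0.png

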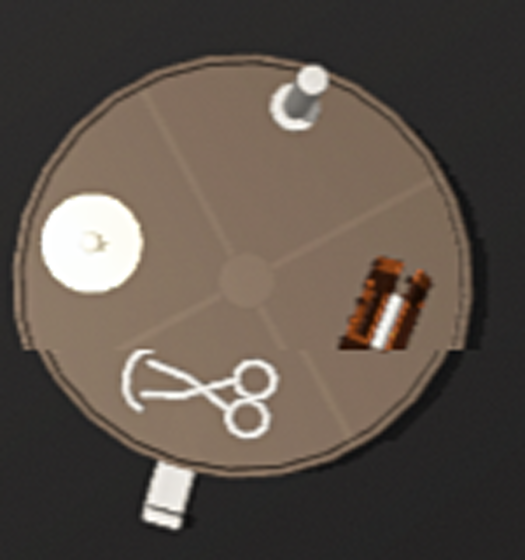

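The crop shows the white lidded pot at upper left with its knob, the clip on the right, the post at the back slightly right (top at about px 274,137.5), the hub at px (255.6,195.3), and the pointer at front left.

Run:
```python
from h import *
im=cv2.imread("pics/top0.png")
hub=ray("top",(255.6,195.3),.056);rim=ray("top",(254.5,195.9),.032)
post=ray("top",(274.4,137.8),.112);base=ray("top",(268.5,145.5),.024)
pt=ray("top",(233.3,266),.01)
pot=ray("top",(211,184.5),.046)
side=cv2.imread("pics/side0.png")
print("hub",hub,"rim",rim,"post",post,"pot",pot)
for a in(hub,rim):
  d=post-a;e=a-pt;p=pot-a
  print(np.hypot(*d[:2]),np.degrees(np.arctan2(d[1],d[0])),"pointer",np.hypot(*e[:2]),np.degrees(np.arctan2(e[1],e[0])),"pot",np.hypot(*p[:2]),np.degrees(np.arctan2(p[1],p[0])))
print("side px of post top",px("side",post))
g=side[160:175,225:252].max(2);print(g[:10])
```

```text
hub [0.56902597 0.069583   0.056     ] rim [0.56864046 0.07004345 0.032     ] post [0.66920084 0.03777261 0.112     ] pot [0.59188371 0.15467099 0.046     ]
0.10510426308849928 -17.617173095278122 pointer 0.14687076130093973 -17.737785825367762 pot 0.08810472792532999 74.96326292385385
0.10561154317987813 -17.791962099888 pointer 0.14636364779866753 -17.61208141110627 pot 0.08776143317942092 74.64220544368727
side px of post top [238.41666604 165.61586185]
[[ 54  55  55  57  53  56  55  55  55  53  53  52  54  49  53  55  51  53
   52  52  56  53  55  51  52  54  52]
 [ 55  54  55  57  56  54  55  54  53  55  53  54  55  54  53  52  52  56
   52  53  53  52  52  53  53  54  52]
 [ 55  55  55  58  53  55  55  55  54  54  55  53  52  53  51  54  52  52
   54  52  52  50  55  53  54  52  54]
 [ 58  54  54  55  55  54  56  57  53  54  51  47  53  54  51  52  52  53
   51  51  51  53  55  53  54  55  53]
 [ 52  56  55  55  54  55  54  55  54  53  53  81  92  98  93  92  63  52
   53  54  53  52  55  51  54  54  50]
 [ 55  57  55  55  53  52  56  54  53  54 101 188 194 197 195 194 131  64
   51  51  55  54  52  53  52  56  51]
 [ 53  55  56  55  52  56  54  55  53  68 154 214 214 217 218 216 191  86
   49  52  51  52  52  53  54  58  57]
 [ 57  54  56  49  58  54  53  52  49  73 168 214 217 217 218 206 173  82
   54  53  55  53  55  51  53  53  52]
 [ 58  57  55  55  54  55  55  55  51  66 135 173 183 191 178 152 137  74
   53  54  55  50  54  53  53  54  56]
 [ 53  54  56  54  55  53  53  53  52  61 118 155 161 163 154 141 129  77
   52  52  53  56  54  54  55  53  55]]
```

Axis ≈ (0.569, 0.070), stand yaw ≈ −17.7°, post ≈ (0.669, 0.038). All three agree across the hub, pointer and side-view checks. I'll move above the post first, with the jaws near tangential and 20° off to spare the last joint.

drive_tool(
  increments=[
    [0,-62.5,-38.2,3,0,0,0.35],
    [0,-62.5,-38.2,3,0,0,0.35],
    [0,-62.5,-38.2,3,0,0,0.35],
    [0,-62.5,-38.2,3,0,0,0.35],
    [0,-62.5,-38.2,3,0,0,0.35],
    [0,-62.5,-38.2,3,0,0,0.35],
    [0,-62.5,-38.2,3,0,0,0.35],
    [0,-62.5,-38.2,3,0,0,0.35],
    [0,-62.5,-38.2,3,0,0,0.35],
    [0,-62.5,-38.2,3,0,0,0.35],
    [0,-62.5,-38.2,3,0,0,0.35],
    [0,-62.5,-38.2,3,0,0,0.35],
    [0,-62.5,-38.2,3,0,0,0.35],
    [0,-62.5,-38.2,3,0,0,0.35],
    [0,-62.5,-38.2,3,0,0,0.35],
    [0,-62.5,-38.2,3,0,0,0.35],
    [0,-62.5,-38.2,3,0,0,0.35],
    [0,-62.5,-38.2,3,0,0,0.35],
    [0,-62.5,-38.2,3,0,0,0.35],
    [0,-62.5,-38.2,3,0,0,0.35],
  ],
  force=25,
)

```text
t: 2.1
tcp_pos: [0.6688, 0.0395, 0.2016]
tool_rot: [0.325, 0.946, 0.0, -0.0]
force: [-0.2, 0.4, 0.7]
finger_gap: 1.001
```

Run:
```python
from h import *
from scipy.spatial.transform import Rotation as R
s=manip.sense();print(s["t"],np.round(s["q"],3),s["tcp_pos"],s["force"])
M=R.from_quat(s["tool_rot"]).as_matrix();print(M.round(3));print("to post (cm, tool):",M.T@(np.array([.669,.038,.071])-s["tcp_pos"])*100)
a=grab("side")[60:280,130:400];b=grab("top")[60:280,130:380]
cv2.imwrite("pics/above.png",cv2.resize(np.hstack([a,b]),None,fx=1.5,fy=1.5))
```

```text
2.1 [-0.107  0.62   1.34   0.     1.181 -1.016] [0.66876432 0.03954221 0.20157701] [-0.23965448  0.37562048  0.69971679]
[[-0.789  0.615 -0.   ]
 [ 0.615  0.789  0.   ]
 [ 0.    -0.    -1.   ]]
to post (cm, tool): [-0.11652478 -0.10639785 13.05767941]
```

View pics/above.png

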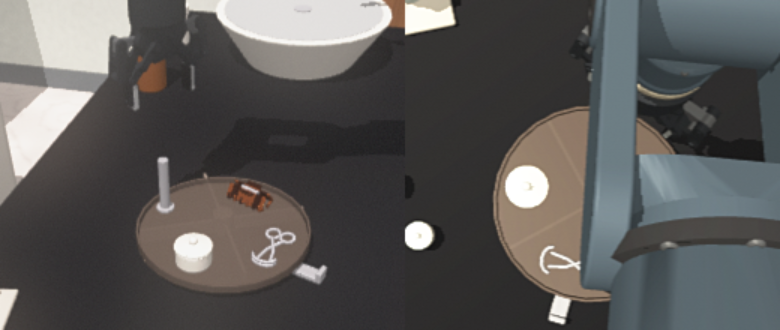

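The side view shows the open fingers straddling the post line (finger midpoint at crop px ~164,90, post at 163). I'll descend and close.

drive_tool(
  increments=[
    [0,-0.1,-0.1,3,0,0,0],
    [0,-0.1,-0.1,6,0,0,0],
    [0,-0.1,-0.1,9,0,0,0],
    [0,-0.1,-0.1,11,0,0,0],
    [0,-0.1,-0.1,13,0,0,0],
    [0,-0.1,-0.1,13,0,0,0],
    [120,-0.1,-0.1,13,0,0,0],
    [160,-0.1,-0.1,13,0,0,0],
    [200,-0.1,-0.1,13,0,0,0],
    [255,-0.1,-0.1,13,0,0,0],
    [255,-0.1,-0.1,13,0,0,0],
    [255,-0.1,-0.1,13,0,0,0],
    [255,-0.1,-0.1,13,0,0,0],
    [255,-0.1,-0.1,13,0,0,0],
  ],
  force=25,
)

```text
t: 3.6
tcp_pos: [0.6713, 0.0373, 0.0725]
tool_rot: [0.326, 0.945, 0.001, 0.002]
force: [3.7, 3.0, 5.9]
finger_gap: 0.178
```

Run:
```python
from h import *
from scipy.spatial.transform import Rotation as R
s=manip.sense();print(s["t"],s["tcp_pos"],s["force"],s["finger_gap"]*85)
M=R.from_quat(s["tool_rot"]).as_matrix();ax=np.array([.569,.070,0]);r=s["tcp_pos"]-ax;r[2]=0
print(np.hypot(*r[:2]),np.degrees(np.arctan2(r[1],r[0])))
for i in range(1,16):
    t=np.radians(6*i);d=R.from_euler("z",t).apply(r)-r
    print([255]+(M.T@d*100).round(2).tolist()[:2]+[0,0,0,round(-t,3)])
```

```text
3.6 [0.67126315 0.03732449 0.07248446] [3.65368133 2.98584124 5.87437744] 15.146494002569378
0.10735660841532829 -17.719917677344693
[255, 0.44, 1.03, 0, 0, 0, np.float64(-0.105)]
[255, 1.0, 2.01, 0, 0, 0, np.float64(-0.209)]
[255, 1.64, 2.93, 0, 0, 0, np.float64(-0.314)]
[255, 2.39, 3.77, 0, 0, 0, np.float64(-0.419)]
[255, 3.21, 4.53, 0, 0, 0, np.float64(-0.524)]
[255, 4.11, 5.21, 0, 0, 0, np.float64(-0.628)]
[255, 5.08, 5.78, 0, 0, 0, np.float64(-0.733)]
[255, 6.1, 6.25, 0, 0, 0, np.float64(-0.838)]
[255, 7.17, 6.61, 0, 0, 0, np.float64(-0.942)]
[255, 8.26, 6.85, 0, 0, 0, np.float64(-1.047)]
[255, 9.38, 6.99, 0, 0, 0, np.float64(-1.152)]
[255, 10.5, 7.0, 0, 0, 0, np.float64(-1.257)]
[255, 11.62, 6.89, 0, 0, 0, np.float64(-1.361)]
[255, 12.72, 6.67, 0, 0, 0, np.float64(-1.466)]
[255, 13.8, 6.34, 0, 0, 0, np.float64(-1.571)]
```

The post is held (gap ≈ 15 mm). I'll carry it anticlockwise along the arc, slowly, starting with the first 48°.

drive_tool(
  increments=[
    [255,0.1,0.25,0,0,0,-0.026],
    [255,0.2,0.5,0,0,0,-0.052],
    [255,0.43,1.01,0,0,0,-0.105],
    [255,0.7,1.5,0,0,0,-0.157],
    [255,0.98,1.97,0,0,0,-0.209],
    [255,1.29,2.43,0,0,0,-0.262],
    [255,1.61,2.87,0,0,0,-0.314],
    [255,1.97,3.29,0,0,0,-0.367],
    [255,2.34,3.69,0,0,0,-0.419],
    [255,2.74,4.07,0,0,0,-0.471],
    [255,3.15,4.44,0,0,0,-0.524],
    [255,3.58,4.79,0,0,0,-0.576],
    [255,4.03,5.11,0,0,0,-0.628],
    [255,4.5,5.4,0,0,0,-0.681],
    [255,4.98,5.66,0,0,0,-0.733],
    [255,5.48,5.91,0,0,0,-0.785],
    [255,5.98,6.13,0,0,0,-0.838],
    [255,5.98,6.13,0,0,0,-0.838],
  ],
)

```text
t: 5.4
tcp_pos: [0.6629, 0.1221, 0.0725]
tool_rot: [-0.088, 0.996, -0.001, 0.003]
force: [5.8, 1.4, 2.9]
finger_gap: 0.182
```

Run:
```python
from h import *
from scipy.spatial.transform import Rotation as R
s=manip.sense();print(s["t"],s["q"].round(2),s["tcp_pos"],s["force"],s["finger_gap"]*85)
M=R.from_quat(s["tool_rot"]).as_matrix();ax=np.array([.569,.070,0]);r=s["tcp_pos"]-ax;r[2]=0
a0=np.arctan2(r[1],r[0]);print(np.hypot(*r[:2]),np.degrees(a0)+17.7)
p=lambda q:.105*np.array([np.cos(np.radians(q-17.7)),np.sin(np.radians(q-17.7)),0])
c=48
for q in list(range(51,91,3))+[91]: print(q,(M.T@(p(q)-p(c))*100).round(2).tolist()[:2],round(-np.radians(q-c),3))
a=grab("side")[130:290,150:400]
cv2.imwrite("pics/mid.png",cv2.resize(a,None,fx=2,fy=2))
```

```text
5.4 [ 0.02  0.78  1.42 -0.    0.93 -1.73] [0.66285881 0.12206553 0.07248168] [5.84447193 1.40369464 2.86286248] 15.501912564059188
0.10733263495266512 46.71808807015221
51 [0.2, 0.51] -0.052
54 [0.43, 1.01] -0.105
57 [0.69, 1.5] -0.157
60 [0.97, 1.97] -0.209
63 [1.27, 2.43] -0.262
66 [1.6, 2.87] -0.314
69 [1.95, 3.29] -0.367
72 [2.33, 3.7] -0.419
75 [2.72, 4.08] -0.471
78 [3.13, 4.44] -0.524
81 [3.56, 4.78] -0.576
84 [4.01, 5.1] -0.628
87 [4.48, 5.4] -0.681
90 [4.95, 5.66] -0.733
91 [5.12, 5.75] -0.75
```

View pics/mid.png

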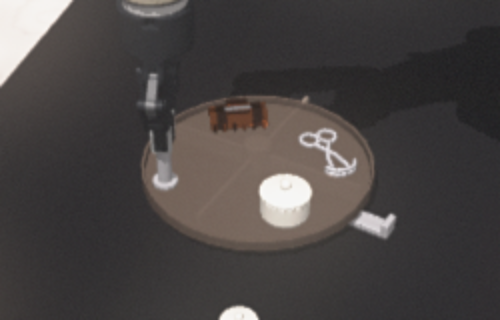

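Halfway, the deck has turned with the pot (crop px 285,200) moving toward the pointer (375,222), and everything is upright. I'll finish the arc to 91°, because the measured angle lags by about 1°, and hold.

drive_tool(
  increments=[
    [255,0.1,0.25,0,0,0,-0.026],
    [255,0.2,0.51,0,0,0,-0.052],
    [255,0.43,1.01,0,0,0,-0.105],
    [255,0.69,1.5,0,0,0,-0.157],
    [255,0.97,1.97,0,0,0,-0.209],
    [255,1.27,2.43,0,0,0,-0.262],
    [255,1.6,2.87,0,0,0,-0.314],
    [255,1.95,3.29,0,0,0,-0.367],
    [255,2.33,3.7,0,0,0,-0.419],
    [255,2.72,4.08,0,0,0,-0.471],
    [255,3.13,4.44,0,0,0,-0.524],
    [255,3.56,4.78,0,0,0,-0.576],
    [255,4.01,5.1,0,0,0,-0.628],
    [255,4.48,5.4,0,0,0,-0.681],
    [255,4.95,5.66,0,0,0,-0.733],
    [255,5.12,5.75,0,0,0,-0.75],
    [255,5.12,5.75,0,0,0,-0.75],
    [255,5.12,5.75,0,0,0,-0.75],
  ],
)

```text
t: 7.25
tcp_pos: [0.6029, 0.17, 0.0725]
tool_rot: [-0.446, 0.895, -0.001, 0.003]
force: [5.4, 3.7, 4.5]
finger_gap: 0.179
```

Run:
```python
from h import *
s=manip.sense();print(s["t"],s["q"].round(2),s["tcp_pos"],s["force"],s["finger_gap"]*85)
r=s["tcp_pos"]-np.array([.569,.070,0])
print(np.hypot(*r[:2]),np.degrees(np.arctan2(r[1],r[0]))+17.7)
```

```text
7.25 [ 0.1   0.73  1.55  0.    0.85 -2.4 ] [0.60292941 0.17001074 0.07246638] [5.42828319 3.71017836 4.47721564] 15.229330292312826
0.10560943339032543 88.96009883325247
```

The deck is within about 1° of the stop. I'll open, let it settle, and rise straight up.

drive_tool(
  increments=[
    [180,0,0,0,0,0,0],
    [150,0,0,0,0,0,0],
    [100,0,0,0,0,0,0],
    [60,0,0,0,0,0,0],
    [60,0,0,0,0,0,0],
    [60,0,0,0,0,0,0],
    [60,0,0,-1,0,0,0],
    [60,0,0,-3,0,0,0],
    [60,0,0,-6,0,0,0],
    [60,0,0,-9,0,0,0],
    [60,0,0,-12,0,0,0],
    [60,0,0,-15,0,0,0],
    [60,0,0,-15,0,0,0],
  ],
)

```text
t: 8.55
tcp_pos: [0.603, 0.1701, 0.2272]
tool_rot: [-0.446, 0.895, -0.002, 0.005]
force: [1.3, -0.2, 0.3]
finger_gap: 0.764
```

Run:
```python
from h import *
s=manip.sense();print(s["t"],s["tcp_pos"],s["force"],s["finger_gap"]*85)
S=grab("side");t=grab("top")
cv2.imwrite("pics/rel.png",cv2.resize(np.hstack([S[110:290,150:400],t[110:290,150:400]]),None,fx=1.6,fy=1.6))
for q in(80,85,88,90,92,95):
    a=np.radians(q-17.7);print(q,px("side",[.569+.105*np.cos(a),.070+.105*np.sin(a),.112]).round(1))
g=cv2.cvtColor(S,cv2.COLOR_BGR2GRAY);m=(g>120).astype(np.uint8)
n,_,st,ce=cv2.connectedComponentsWithStats(m[150:270,180:360])
for i in range(1,n):
    if st[i,4]>15: print(st[i,:4]+[180,150,0,0],st[i,4])
```

```text
8.55 [0.60298041 0.17012646 0.22721085] [ 1.32806586 -0.19286331  0.32656966] 64.97044825073476
80 [244.3 201.4]
85 [247.7 203.1]
88 [249.9 204.1]
90 [251.4 204.7]
92 [253.  205.2]
95 [255.4 206. ]
[257 150   4  12] 36
[279 185  38  18] 204
[243 189  11   8] 33
[246 203  14  41] 319
[302 204  27  28] 596
[326 236  22  13] 173
```

View pics/rel.png

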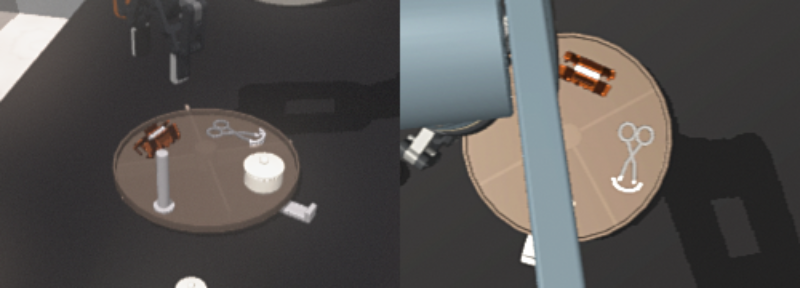

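The side view shows the pot by the pointer with pot, clip and post all upright. The arm hides the top view, so I'll move it aside for a last check of the angle.

drive_tool(
  increments=[
    [60,-2,5,-2,0,0,0],
    [60,-4,10,-3,0,0,0],
    [60,-6,14,-3,0,0,0],
    [60,-8,18,-3,0,0,0],
    [60,-9,22,-3,0,0,0],
    [60,-10,26,-3,0,0,0],
    [60,-11,30,-3,0,0,0],
    [60,-12,34,-3,0,0,0],
    [60,-12,34,-3,0,0,0],
    [60,-12,34,-3,0,0,0],
    [60,-12,34,-3,0,0,0],
  ],
)

```text
t: 9.75
tcp_pos: [0.4009, 0.4693, 0.2502]
tool_rot: [-0.446, 0.895, -0.001, -0.001]
force: [-0.5, 0.5, -0.2]
finger_gap: 0.767
```

Run:
```python
from h import *
s=manip.sense();print(s["t"],s["tcp_pos"],s["force"])
t=grab("top","fin")
x=110
cv2.imwrite("pics/fin_c.png",cv2.resize(t[115:290,170:340],None,fx=3.4,fy=3.4,interpolation=2))
m=(t.min(2)>150).astype(np.uint8);n,_,st,ce=cv2.connectedComponentsWithStats(m[120:285,180:330])
for i in range(1,n):
    if st[i,4]>12: print(st[i]+[180,120,0,0,0],(ce[i]+[180,120]).round(1))
for q in(86,88,90,92,94):
    a=np.radians(q-17.7);print(q,px("top",[.569+.105*np.cos(a),.070+.105*np.sin(a),.112]).round(1))
```

```text
9.75 [0.4009449  0.46932374 0.25023483] [-0.54671272  0.51613899 -0.17483879]
[259 151  16   8  55] [266.5 154.6]
[196 173  15  14 121] [202.  178.9]
[286 186  23  39 266] [295.4 201.9]
[282 221  20   9  57] [290.6 226.2]
[231 225  28  29 645] [244.5 239.2]
[226 257  14  19 172] [232.6 265.6]
86 [201.9 173.3]
88 [201.2 175.3]
90 [200.6 177.3]
92 [200.  179.3]
94 [199.5 181.3]
```

View pics/fin_c.png

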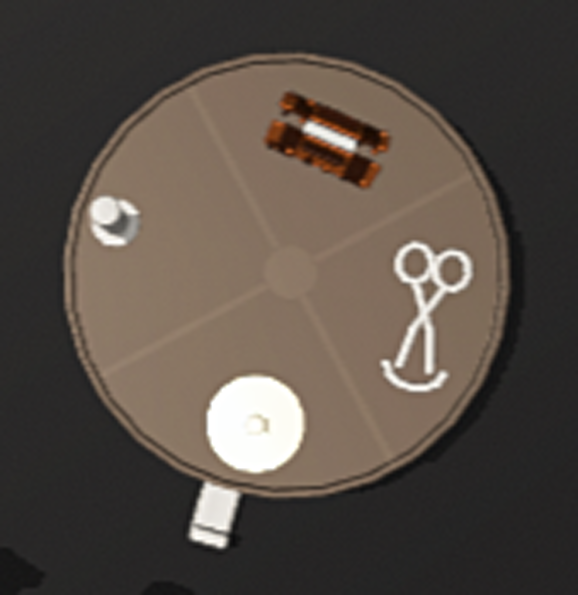

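The post top is at px ~(201,177), which puts q at ≈ 89.5–90°. The pot is at (244.5,239) over the pointer, and the clip and pot are in their compartments.

```bash
python3 -c "
from station import manip
print(manip.sign_off())"
```

```text
the job is handed in; nothing more can be done
None
```

I turned the carousel a quarter turn anticlockwise by its post, and the pot's compartment is now at the front, over the pointer. I gripped the post from above at 25 N, carried it round the arc in two slow stages, let go, lifted straight up and moved the arm clear. The job was handed in at about 9.8 s of the 38 s allowed.

- **Angle:** in the last top view the post top is at about (201, 177), which puts q at about 89.5–90° against the 90° stop. While still gripped, the tool position put it at about 89°, a small disagreement but well inside the 5° over which the stop draws the deck in. The click stop itself was not tested separately; it is inferred from the angle.
- **Contents:** the pot sits at (244.5, 239) by the pointer and the clip is opposite at the back. Both are upright in their own compartments.
- **Robot:** the gripper is open and clear of the scene. The highest force I read between moves was about 8 N.

No check failed.

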